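# Relieve a gas test manifold and take off an outlet cap of unknown thread hand

## Task

The gas test manifold is still set to pressure: first turn its red regulator knob anticlockwise, fully back to its zero stop, and leave it there. Then unscrew the brass cap next to the knob - one outlet has a left-hand thread, the other a right-hand one, and nobody has marked which, so try it both ways until you find the way it turns; about a fifth of a turn frees it. Finish holding that cap, level and mouth down, a few centimetres clear above its outlet so that I can look at the seal (do not let it go or put it down), and leave the other cap and the loose things beside the manifold alone.

Things in the scene. Friction and masses are not known exactly. Their poses are not given: they have to be found in the camera images.
- manifold: Manifold fixed to the bench: dark steel plate 110 x 340 x 10 mm with an aluminium bar on it, top 48 mm high. Origin: centre of the plate's underside; y along the bar, z up, -x side to the robot. Along y (mm, at x = 0): red knob at +110; brass cap to take off at -5; other brass cap at -115. Gauge, 60 mm wide, up to 75 high, at x = +75, y = +53.
- knob (a joint): Angle of the red knob (rad): 0 at the zero stop, where its white line meets the long white mark of the black ring below (on the manifold's -x side) and the gauge reads zero; grows clockwise seen from above. Starts 0.9 to 2.3 rad from the stop. Turns at about 0.07 N m, stays where it is left, stops hard at 0.
- knob_grip (a point): On the knob's vertical axis at a good height for the TCP: 88 mm above the bench, 10 mm below the knob's top. The knob is round, 42 mm in diameter, 32 mm high; the ring under it is 62 mm wide, its top 66 mm above the bench.
- cap: Brass cap to take off: round, fluted, 50 mm wide, 36 mm high, open below, 0.12 kg. Origin: centre of its lower rim, z up. Quick thread: one way it stops hard within 0.1 rad, the other way (not known which) it turns lightly, without rising, is free to be lifted after 1.05 rad and stops again at 1.65 rad: turn it 1.2 to 1.5 rad. The post inside is 25 mm high.
- cap_top (a point): Centre of the top face of that cap, 36 mm above its origin, 90 mm above the bench while it is screwed on. Grip the cap by its sides from above, TCP 12 mm below this point.
- outlet_seat (a point): Centre of the outlet's seat on the manifold, on which the rim of that cap stands while it is screwed on; 54 mm above the bench. Fixed.
- other_cap: The other brass cap, looks the same, on the end outlet farthest from the knob, 110 mm from the cap to take off; origin at the centre of its lower rim. To be left alone.
- other_cap_rim (a point): A point on the side of the other cap, 24 mm from its axis (shows whether it is turned).
- coupling: Loose bystander: grey steel pipe coupling lying on the bench behind the manifold, 35 x 62 x 35 mm, origin at the centre of its underside.
- sealant_tube: Loose bystander: white sealant tube lying on the bench behind the manifold, 32 x 106 x 26 mm, origin at the centre of its underside.
- spanner: Loose bystander: grey open-ended spanner lying in front of the manifold, 35 x 168 x 5 mm, origin at the centre of its underside.
Things that resemble listed ones, but are neither listed nor needed, are in the scene too. What is shaped like the cap but green or orange is not meant.

How it is judged (in metres and radians):
On the way, in this order (a step that is already met when the one before it is completed fails the run):
1. the knob is back at its zero stop (value of joint knob below 0.06 rad), for 0.2 s.
2. the cap next to the knob is unscrewed and lifted clear of its outlet (z of cap in the frame of manifold above 0.09 m and horizontal distance between cap and outlet_seat below 0.06 m), for 0.2 s.
At the end, for the whole second after the job is handed in: The fingers hold the cap at rest, rim 36 to 196 mm above its seat, within 60 mm of the outlet's axis, tilted under 0.35 rad, off the manifold; the knob is within 0.08 rad of its zero stop; the other cap's side has moved less than 8 mm (all of step 2 and z of cap in the frame of manifold below 0.25 m and angle between cap's own z axis and vertical below 0.35 rad and linear speed of cap below 0.03 m/s and contact force between the fingers and cap above 1 N and contact force between cap and manifold below 0.5 N and value of joint knob below 0.08 rad and distance of other_cap_rim from where it was at the start of the episode below 0.008 m); the arm keeps its last pose, push and grip.
It fails at once if the cap is lifted while the regulator is not at zero (z of cap in the frame of manifold above 0.066 m and value of joint knob above 0.12 rad).
It fails at once if the other cap is turned or moved (distance of other_cap_rim from where it was at the start of the episode above 0.008 m).
It fails at once if the coupling is pushed away (distance of coupling from where it was at the start of the episode above 0.02 m).
It fails at once if the sealant tube is pushed away (distance of sealant_tube from where it was at the start of the episode above 0.02 m).
It fails at once if the spanner is pushed away (distance of spanner from where it was at the start of the episode above 0.02 m).
It also fails if it takes over 64 s, if anything falls off the work surface, if the arm or the gripper's body presses on something with over 40 N, if the wrist force passes 120 N, or if a joint passes its speed limit or range.

## Robot

A 6-joint arm with a two-finger parallel gripper is mounted at the origin on the work surface; the furniture and walls round the work are solid. World frame = base frame: x ahead of the robot, y to its left, z up, the work surface at z = 0. Lengths are in mm, angles in rad, forces in N, time in s.
With the tool pointing down it reaches from about 350 to 975 mm from the base axis. Payload 7.1 kg.
Tool frame: the origin (TCP) lies between the finger pads, 19 mm behind the fingertips; this is the grasp point; z points along the fingers, y is the line along which they close (so a half turn about z gives the same grasp; the last joint's range is limited). The gripper opens to 88 mm and grips with 3 to 60 N. Pads are 20 mm wide; open, the fingers measure 115 mm over their backs; the gripper's body (75 mm by 178 mm) begins 61 mm behind the grasp point.
Start: joints at [1.315, 0.423, 1.63, -0, 1.089, -0.019], TCP at [146.589, 607.55, 241.375] pointing down, gripper open.
Joint ranges: [-3, 3], [-0.9, 2.11], [0.09, 2.58], [-1.31, 4.45], [0.11, 2.69], [-2.54, 2.54]. Speed limits (rad/s): [2.39, 2.39, 3.01, 3.14, 3.14, 3.14].

## Interface

Orientations are given as a rotation vector (axis times angle).
In Python, from workcell import get_obs, vision, ctrl gives the robot as it stands.
- The arm moves only by the tool step_arm, never from a script. Its argument "plan" is a list of rows, each a list of 7 numbers: the opening, from -1 (shut) to 1 (fully open), then the shift along the tool's x, y, z as a fraction of full scale, then the turn, a rotation vector about the tool's x, y, z as a fraction of full scale. In form: [[fingers, dx, dy, dz, wx, wy, wz], ...]. A call has 1 to 20 rows; each row shifts and turns the commanded pose from where the row before left it, along the tool's axes as they then stand; what a row does not reach is not made up. Full scale, the value 1, is 50 mm for a shift and 0.12 rad for a turn. A row lasts 1/8 s, in which the tool goes at most 62.5 mm and 10.7 degrees, less where a joint would pass 70% of its speed; a pose out of reach is approached as far as the arm can. A call with a number of a shift or a turn outside -1 to 1 is refused whole. A call with a gripper value outside its range is refused whole. The fingers move at their own pace and stop on an object; the grip force is fixed at half the most. Time passes only in rows, so rows that do not move let the fingers close. It gives the time, the measured TCP pose, the force, the opening and the grip force at its end, in the units of the state.
- get_obs(): the state, without advancing time (a new reading comes with each control period).
- vision.get_image(name): name is "scene" or "top" or "wrist"; returns a dict with "pixels" (480x640x3 uint8, red, green, blue), "depth" (480x640 float32, mm along the optical axis (not along the pixel's ray), 0 where there is no reading), "fx", "fy", "cx", "cy" (pixels), "T" (4x4, takes a point from camera to world coordinates); the wrist camera has in their place "T_tool_cam" (4x4, takes a point from camera to tool coordinates, whose origin is the TCP and whose axes are the flange's). Camera axes: x right, y down, z forward; pixel columns grow to the right and rows downward; lengths in mm; the calibration is good to about 2 mm. A picture is of the moment at which its call begins: read the wrist's pose just before it.
- ctrl.close_job(): hands the job in; it is judged then, once.
The state is a dict: "t": time; "qpos": joint angles; "qvel": joint speeds; "joint_torque": joint torques, N m; "ee_pos": TCP position; "orientation": TCP orientation; "ft_force": force on the tool from outside, world axes, zero at the start; "moment": the same for the moment, N m; "width": finger opening in mm; "grasp_force": force on a finger pad.
Only numpy, scipy, OpenCV 4.12 (cv2) and the standard library are available. Lean on these libraries where they do the work, as an engineer would, in place of code of your own. Each camera call takes 0.05 s, during which the arm holds its last target. There are 200 camera calls.

## Working session

There is one attempt and no reset: what is moved stays moved. The work goes in short steps, Python scripts to look and compute and a tool call to move; the robot and the scene stay as the last step left them, time stands still between calls to the robot, and variables do not carry over. Pictures are saved under pics/ and viewed, at most 10 in all, crops included, and the job is handed in when it is done.

Besides the shell and the picture viewer there is one more tool, called as name([rows], argument=value, ...), one row to a line, values as JSON. step_arm: Moves the arm, as the interface text tells. Its arguments: {"type":"object","properties":{"plan":{"type":"array","items":{"type":"array","items":{"type":"number","minimum":-1,"maximum":1}}}},"required":["plan"]}

```bash
mkdir -p pics
cat > h.py <<'E'
import numpy as np, cv2
from workcell import get_obs, vision, ctrl
def save(im,n): cv2.imwrite(f'pics/{n}.png', im['pixels'][:,:,::-1])
def ray(im,u,v):
    d=np.array([(u-im['cx'])/im['fx'],(v-im['cy'])/im['fy'],1.])
    T=np.array(im['T']); return T[:3,3],T[:3,:3]@d
def onplane(im,u,v,z):
    o,d=ray(im,u,v); return o+d*(z-o[2])/d[2]
def depthpt(im,u,v):
    o,d=ray(im,u,v); return o+d*im['depth'][int(v),int(u)]
def two(a,ua,b,ub):
    o1,d1=ray(a,*ua);o2,d2=ray(b,*ub)
    s=np.linalg.lstsq(np.c_[d1,-d2],o2-o1,rcond=None)[0]
    p,q=o1+s[0]*d1,o2+s[1]*d2
    return (p+q)/2,np.linalg.norm(p-q)
E
python3 - <<'E'
from h import *
for n in('top','scene'):
    im=vision.get_image(n); save(im,n+'0'); np.save(n+'0.npy',im,allow_pickle=True)
    print(n,np.round(im['T'],3).tolist(),im['fx'])
o=get_obs(); print(o['t'],o['ee_pos'],o['orientation'],o['qpos'])
E
```

```text
top [[-0.027, -0.995, 0.098, 466.184], [-1.0, 0.026, -0.009, -86.254], [0.007, -0.098, -0.995, 915.487], [0.0, 0.0, 0.0, 1.0]] 445.6930565738678
scene [[0.781, -0.352, 0.515, 109.993], [-0.624, -0.456, 0.635, -655.185], [0.012, -0.817, -0.576, 613.376], [0.0, 0.0, 0.0, 1.0]] 444.53154685077
0.1 [146.46589528 607.1100212  240.70666618] [-3.71065318e-01 -3.11940897e+00  2.08546662e-03] [ 1.31500997e+00  4.23728172e-01  1.63060183e+00  7.98673365e-06
  1.08860399e+00 -1.89953090e-02]
```

View pics/top0.png

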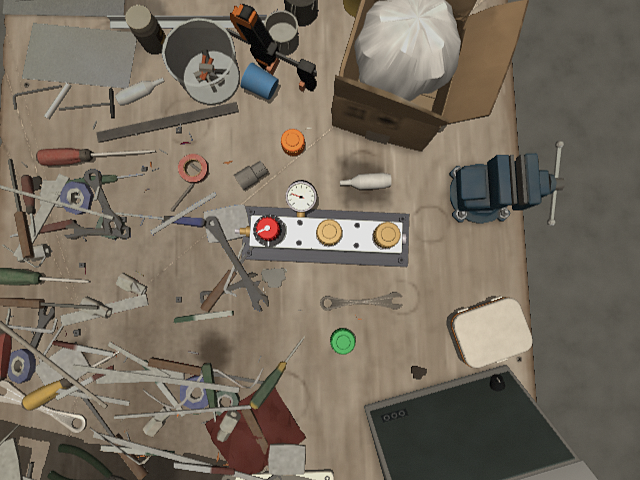

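View pics/scene0.png

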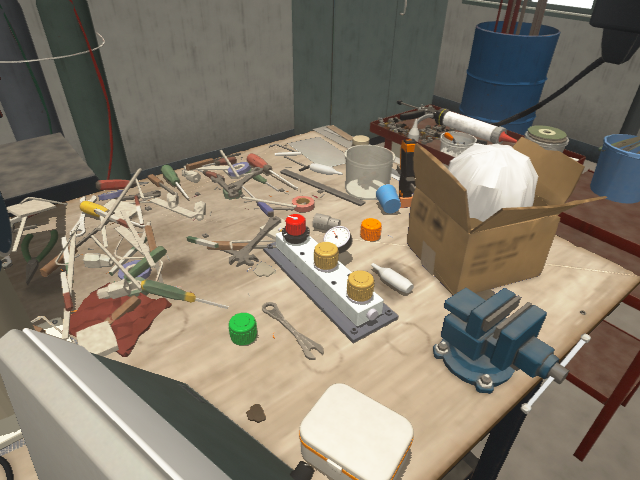

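The top view shows the red knob at (267,230), the cap at (329,232), the other cap at (387,235) and the gauge at (300,197). The spanner is at (362,300), the coupling at (252,176) and the tube at (367,181). The green and orange caps are decoys.

Run:
```python
from h import *
t=np.load('top0.npy',allow_pickle=True).item(); s=np.load('scene0.npy',allow_pickle=True).item()
def blobs(im,lo,hi,win):
    h=cv2.cvtColor(im['pixels'],cv2.COLOR_RGB2HSV); m=cv2.inRange(h,lo,hi)
    w=np.zeros_like(m);x0,y0,x1,y1=win;w[y0:y1,x0:x1]=m[y0:y1,x0:x1]
    w=cv2.morphologyEx(w,cv2.MORPH_CLOSE,np.ones((5,5)))
    n,l,st,c=cv2.connectedComponentsWithStats(w)
    return [(np.round(c[i],1).tolist(),st[i].tolist()) for i in range(1,n) if st[i,4]>60]
for nm,im,w in(('top',t,(240,205,415,265)),('scene',s,(275,205,385,310))):
    print(nm,'red',blobs(im,(0,150,80),(6,255,255),w)); print(nm,'brass',blobs(im,(12,90,100),(28,255,255),w))
def topdisc(im,win,z):   # depth pixels at a top face
    x0,y0,x1,y1=win; vv,uu=np.mgrid[y0:y1,x0:x1]
    P=np.array([depthpt(im,u,v) for u,v in zip(uu.ravel(),vv.ravel())]); k=P[:,2]>z
    Q=P[k]; zt=np.percentile(Q[:,2],70); Q=Q[abs(Q[:,2]-zt)<3]
    c,r=cv2.minEnclosingCircle(Q[:,:2].astype(np.float32))
    return np.round([*Q.mean(0),*c,r],1)
for nm,w in(('knob',(250,212,285,248)),('cap',(312,215,347,250)),('other',(370,217,405,253))): print('top',nm,topdisc(t,w,78))
for nm,w in(('knob',(280,208,312,245)),('cap',(308,236,343,275)),('other',(342,264,380,306))): print('scene',nm,topdisc(s,w,78))
for n,w in(('cap',0),):pass
```

```text
top red [([267.2, 228.1], [256, 217, 24, 24, 414])]
top brass [([328.7, 231.7], [316, 220, 26, 25, 495]), ([387.0, 234.3], [374, 222, 26, 25, 497]), ([244.9, 230.6], [240, 227, 10, 9, 70])]
scene red [([295.1, 224.3], [285, 214, 21, 22, 371])]
scene brass [([370.5, 229.3], [360, 218, 22, 24, 442]), ([325.6, 255.1], [314, 242, 25, 28, 584]), ([360.0, 285.2], [347, 270, 28, 31, 717])]
top knob [574.8   4.3  97.7 575.3   4.6  21.1]
top cap [ 566.8 -109.8   90.   566.7 -110.3   23.5]
top other [ 558.6 -219.3   89.7  558.8 -219.6   23.4]
scene knob [576.8  -1.   98.4 578.1   0.9  20.9]
scene cap [ 568.  -115.2   90.6  570.2 -113.2   24. ]
scene other [ 559.9 -224.4   90.7  561.2 -223.4   23.9]
```

```bash
cat >> h.py <<'E'
from scipy.spatial.transform import Rotation as Ro
def pose():
    o=get_obs(); R=Ro.from_rotvec(o['orientation']).as_matrix(); return o,np.array(o['ee_pos']),R
def go(target,yaw=None):
    "tool-axis shift in mm (before any turn) to the target; closing axis (tool y) world angle"
    o,p,R=pose(); print('t',o['t'],'p',np.round(p,1),'yaw_y',round(np.arctan2(R[1,1],R[0,1]),3),'q6',round(o['qpos'][5],3),'w',round(o['width'],1),'f',np.round(o['ft_force'],1),'tilt',np.round(R[:2,2],4))
    print('shift/50:',np.round(R.T@(np.array(target)-p)/50,2))
def wrist():
    o,p,R=pose(); im=vision.get_image('wrist'); T=np.eye(4);T[:3,:3]=R;T[:3,3]=p
    im['T']=T@np.array(im['T_tool_cam']); return im
E
python3 - <<'E'
from h import *
t=np.load('top0.npy',allow_pickle=True).item()
c=t['pixels'][205:265,235:315]; cv2.imwrite('pics/crop0.png',cv2.resize(c,None,fx=8,fy=8,interpolation=cv2.INTER_CUBIC)[:,:,::-1])
im=wrist(); print(np.round(im['T_tool_cam'],3),im['fx'])
go([500,-50,250])
E
```

```text
[[-1.00000e-03 -9.70000e-01 -2.42000e-01  6.69930e+01]
 [ 1.00000e+00 -1.00000e-03  0.00000e+00  1.19100e+00]
 [-0.00000e+00 -2.42000e-01  9.70000e-01 -1.42407e+02]
 [ 0.00000e+00  0.00000e+00  0.00000e+00  1.00000e+00]] 413.29227736909377
t 0.15 p [146.5 607.2 240.8] yaw_y 1.334 q6 -0.019 w 87.7 f [-0.2  0.3 -0.4] tilt [-0.0003 -0.0011]
shift/50: [ -9.96 -11.12  -0.17]
```

View pics/crop0.png

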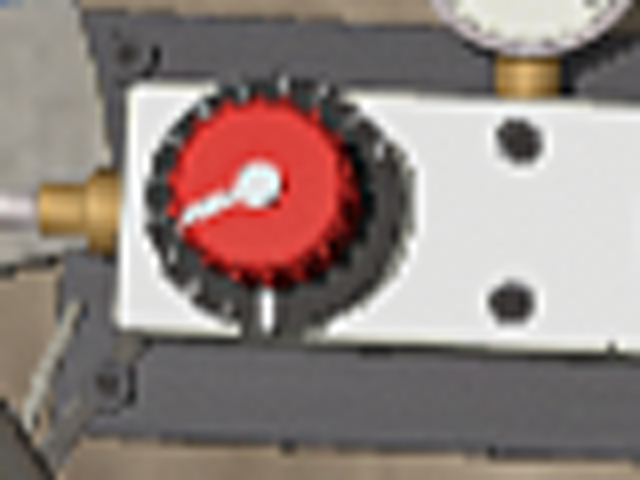

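The white line points to about 9 o'clock and the zero mark is at 6 o'clock, so the knob needs roughly 1.15 rad anticlockwise. I'm moving over it for the wrist views.

step_arm([
  [1,-0.62,-0.7,0,0,0,0],
  [1,-0.62,-0.7,0,0,0,0],
  [1,-0.62,-0.7,0,0,0,0],
  [1,-0.62,-0.7,0,0,0,0],
  [1,-0.62,-0.7,0,0,0,0],
  [1,-0.62,-0.7,0,0,0,0],
  [1,-0.62,-0.7,0,0,0,0],
  [1,-0.62,-0.7,0,0,0,0],
  [1,-0.62,-0.7,0,0,0,0],
  [1,-0.62,-0.7,0,0,0,0],
  [1,-0.62,-0.7,0,0,0,0],
  [1,-0.62,-0.7,0,0,0,0],
  [1,-0.62,-0.7,0,0,0,0],
  [1,-0.62,-0.7,0,0,0,0],
  [1,-0.62,-0.7,0,0,0,0],
  [1,-0.62,-0.7,0,0,0,0],
  [1,0,0,0,0,0,0],
  [1,0,0,0,0,0,0],
])

```text
t: 2.4
ee_pos: [496.6, -52.8, 241.0]
orientation: [-0.372, -3.118, -0.0]
ft_force: [0.5, -0.1, 0.4]
width: 87.9
grasp_force: 0.0
```

Run:
```python
from h import *
go([575,2,250]); im=wrist(); save(im,'w1'); np.save('w1.npy',im,allow_pickle=True)
```

```text
t 2.4 p [496.6 -52.8 241. ] yaw_y 1.333 q6 -1.464 w 87.9 f [ 0.5 -0.1  0.4] tilt [-0.0013  0.0004]
shift/50: [-1.26  1.43 -0.18]
```

View pics/w1.png

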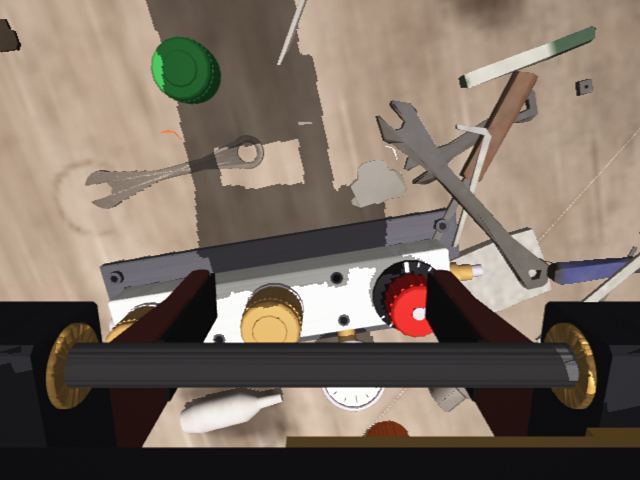

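The wrist view shows the cap at (270,315). The knob at (412,305) is partly behind a finger, so I'm shifting for two clear views.

step_arm([
  [1,-0.9,0.2,0,0,0,0],
  [1,0,0,0,0,0,0],
  [1,0,0,0,0,0,0],
])

```text
t: 2.82
ee_pos: [542.4, -53.0, 241.0]
orientation: [-0.369, -3.118, -0.0]
ft_force: [1.0, 0.4, -0.9]
width: 87.9
grasp_force: 0.0
```

Run:
```python
from h import *
im=wrist(); save(im,'w2'); np.save('w2.npy',im,allow_pickle=True)
```

step_arm([
  [1,-0.9,0.8,0,0,0,0],
  [1,0,0,0,0,0,0],
  [1,0,0,0,0,0,0],
])

```text
t: 3.25
ee_pos: [595.2, -25.4, 241.0]
orientation: [-0.37, -3.118, 0.0]
ft_force: [-0.2, -0.3, 0.1]
width: 87.8
grasp_force: 0.0
```

Run:
```python
from h import *
im=wrist(); save(im,'w3'); np.save('w3.npy',im,allow_pickle=True)
A=[np.load(f'w{i}.npy',allow_pickle=True).item() for i in(2,3)]
def disc(im,lo,hi,z):
    h=cv2.cvtColor(im['pixels'],cv2.COLOR_RGB2HSV); m=cv2.inRange(h,lo,hi); m=cv2.morphologyEx(m,cv2.MORPH_CLOSE,np.ones((9,9)))
    n,l,st,c=cv2.connectedComponentsWithStats(m)
    for i in range(1,n):
        if st[i,4]<800: continue
        v,u=np.nonzero(l==i); P=np.array([depthpt(im,a,b) for a,b in zip(u,v)])
        Q=P[:,2]; zt=np.percentile(Q,75); k=abs(Q-zt)<3
        uv=np.c_[u,v][k].astype(np.float32); (e,ax,_)=cv2.fitEllipse(cv2.convexHull(uv))
        print('  px',np.round(e,1),'ax',np.round(ax,1),'area',st[i,4],'bbox',st[i,:4].tolist(),'z',round(zt,1),'->',np.round(onplane(im,*e,zt),1))
for im in A:
    print('red');disc(im,(0,150,80),(6,255,255),97); print('brass');disc(im,(12,90,100),(28,255,255),90)
a=A[1];cv2.imwrite('pics/w3c.png',a['pixels'][60:420,260:640][:,:,::-1])
go([575,2,250])
```

```text
red
  px [406.5 254.4] ax [53.9 56.5] area 2618 bbox [376, 221, 60, 62] z 97.4 -> [574.    4.3  97.4]
brass
  px [496.2  64. ] ax [ 22.8 150.3] area 1953 bbox [456, 12, 76, 118] z 23.2 -> [457.2 115.7  23.2]
  px [253.6 275. ] ax [57.6 61.3] area 2983 bbox [224, 243, 63, 62] z 90.0 -> [ 565.5 -109.    90. ]
  px [113.3 297.4] ax [55.2 63.3] area 3012 bbox [83, 265, 67, 61] z 89.9 -> [ 557.9 -217.5   89.9]
  px [382.1 425.3] ax [40.4 47.4] area 1432 bbox [355, 401, 52, 36] z 36.1 -> [760.1 -42.4  36.1]
red
  px [354.1 193.2] ax [57.8 58.8] area 2673 bbox [324, 162, 62, 62] z 97.4 -> [574.8   4.6  97.4]
brass
  px [198.2 216.6] ax [60.  64.5] area 3219 bbox [167, 183, 66, 64] z 90.0 -> [ 566.1 -108.3   90. ]
  px [ 53.5 240.7] ax [58.  67.3] area 3516 bbox [21, 207, 72, 65] z 89.8 -> [ 558.4 -217.1   89.8]
t 3.3 p [595.1 -25.7 241.1] yaw_y 1.334 q6 -1.397 w 87.9 f [-0.   0.2 -0.1] tilt [-0.0016 -0.    ]
shift/50: [ 0.52  0.44 -0.18]
```

View pics/w3.png

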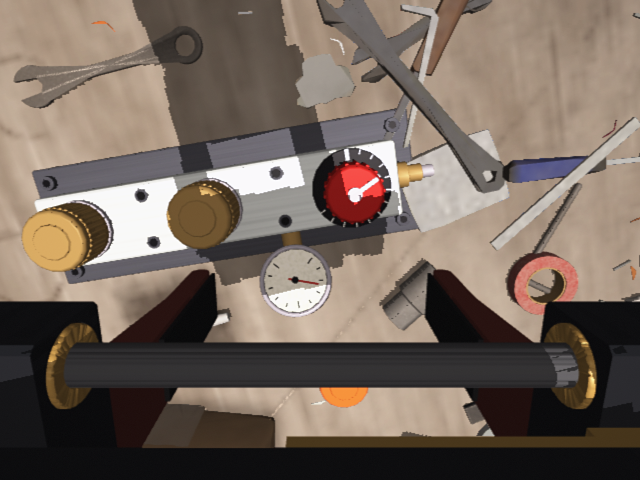

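Two wrist views put the knob at (355,195) and the cap at (200,215), which gives heights of 97.4 and 90 mm and agrees with the text. Knob line to (378,178) against the mark at (347,155) is about 1.1 rad. I'm pre-rotating the wrist to get turning range.

step_arm([
  [1,0.1,0,0,0,0,1],
  [1,0,0,0,0,0,1],
  [1,0,0,0,0,0,1],
  [1,0,0,0,0,0,1],
  [1,0,0,0,0,0,1],
  [1,0,0,0,0,0,1],
  [1,0,0,0,0,0,1],
  [1,0,0,0,0,0,1],
  [1,0,0,0,0,0,1],
  [1,0,0,0,0,0,1],
  [1,0,0,0,0,0,0],
])

```text
t: 4.68
ee_pos: [590.6, -25.0, 241.5]
orientation: [-2.067, -2.365, 0.001]
ft_force: [0.4, 0.1, -0.3]
width: 88.3
grasp_force: 0.0
```

```bash
python3 -c "
from h import *
go([575,4.5,88])"
```

```text
t 4.675 p [590.6 -25.  241.5] yaw_y 0.134 q6 -0.197 w 88.3 f [ 0.4  0.1 -0.3] tilt [-0.0005 -0.0001]
shift/50: [ 0.63 -0.23  3.07]
```

step_arm([
  [1,0.63,-0.23,0,0,0,0],
  [1,0,0,0.7,0,0,0],
  [1,0,0,0.7,0,0,0],
  [1,0,0,0.7,0,0,0],
  [1,0,0,0.5,0,0,0],
  [1,0,0,0.3,0,0,0],
  [1,0,0,0.17,0,0,0],
  [1,0,0,0,0,0,0],
  [1,0,0,0,0,0,0],
])

```text
t: 5.8
ee_pos: [576.7, 5.1, 88.7]
orientation: [2.067, 2.365, 0.001]
ft_force: [0.1, 0.4, 0.1]
width: 87.9
grasp_force: 0.0
```

```bash
python3 -c "
from h import *
go([575,4.5,88])"
```

```text
t 5.8 p [576.7   5.1  88.7] yaw_y 0.134 q6 -0.146 w 87.9 f [0.1 0.4 0.1] tilt [ 0.0014 -0.    ]
shift/50: [-0.01 -0.04  0.01]
```

step_arm([
  [-1,-0.01,-0.03,0.01,0,0,0],
  [-1,0,0,0,0,0,0],
  [-1,0,0,0,0,0,0],
  [-1,0,0,0,0,0,0],
  [-1,0,0,0,0,0,0],
  [-1,0,0,0,0,0,0],
])

```text
t: 6.55
ee_pos: [576.4, 4.6, 87.6]
orientation: [2.066, 2.363, 0.004]
ft_force: [4.5, 1.2, -3.5]
width: 41.6
grasp_force: 30.0
```

```bash
python3 -c "
from h import *
go([575,4.5,88]); o=get_obs(); print(o['grasp_force'],o['moment'])"
```

```text
t 6.55 p [576.4   4.6  87.6] yaw_y 0.134 q6 -0.147 w 41.6 f [ 4.5  1.2 -3.5] tilt [0.0035 0.0002]
shift/50: [ 0.   -0.03 -0.01]
29.999255536822602 [ 0.09681248 -0.65710869  0.0298596 ]
```

step_arm([
  [-1,0,0,0,0,0,-0.8],
  [-1,0,0,0,0,0,-0.8],
  [-1,0,0,0,0,0,-0.8],
  [-1,0,0,0,0,0,-0.8],
  [-1,0,0,0,0,0,-0.8],
  [-1,0,0,0,0,0,-0.8],
  [-1,0,0,0,0,0,-0.8],
  [-1,0,0,0,0,0,-0.8],
  [-1,0,0,0,0,0,-0.8],
  [-1,0,0,0,0,0,-0.8],
  [-1,0,0,0,0,0,0],
])

```text
t: 7.92
ee_pos: [575.4, 4.0, 87.6]
orientation: [0.742, 3.051, -0.001]
ft_force: [2.2, -2.3, 0.6]
width: 41.6
grasp_force: 30.0
```

```bash
python3 -c "
from h import *
go([575,4.5,88]); o=get_obs(); print(o['grasp_force'],o['moment'])"
```

```text
t 7.925 p [575.4   4.   87.6] yaw_y 1.093 q6 -1.106 w 41.6 f [ 2.2 -2.3  0.6] tilt [ 0.0014 -0.0007]
shift/50: [ 0.01  0.01 -0.01]
29.999530704226345 [-0.75414171 -0.35362893  0.08541977]
```

step_arm([
  [-1,0,0,0,0,0,-0.4],
  [-1,0,0,0,0,0,-0.4],
  [-1,0,0,0,0,0,-0.2],
  [-1,0,0,0,0,0,0],
])

```text
t: 8.43
ee_pos: [575.4, 3.8, 87.6]
orientation: [0.56, 3.09, -0.001]
ft_force: [2.8, -5.3, 0.2]
width: 41.0
grasp_force: 30.0
```

```bash
python3 -c "
from h import *
go([575,4.5,88]); o=get_obs(); print(o['grasp_force'],o['moment'])"
```

```text
t 8.425 p [575.4   3.8  87.6] yaw_y 1.212 q6 -1.225 w 41.0 f [ 2.8 -5.3  0.2] tilt [ 0.0013 -0.0009]
shift/50: [ 0.01  0.01 -0.01]
29.99984156980645 [-0.88270376 -0.33722704  0.08858072]
```

step_arm([
  [-1,0,0,0,0,0,-0.4],
  [-1,0,0,0,0,0,-0.3],
  [-1,0,0,0,0,0,-0.3],
  [-1,0,0,0,0,0,0],
])

```text
t: 8.93
ee_pos: [573.8, 4.1, 87.5]
orientation: [-0.374, -3.117, 0.001]
ft_force: [-3.4, -4.9, 4.9]
width: 41.2
grasp_force: 30.0
```

Run:
```python
from h import *
go([575,4.5,88]); o=get_obs(); print(o['grasp_force'],o['moment'])
t=vision.get_image('top')
c=t['pixels'][195:275,235:345]; cv2.imwrite('pics/crop1.png',cv2.resize(c,None,fx=6,fy=6,interpolation=cv2.INTER_CUBIC)[:,:,::-1])
```

```text
t 8.925 p [573.8   4.1  87.5] yaw_y 1.332 q6 -1.345 w 41.2 f [-3.4 -4.9  4.9] tilt [-0.0019 -0.0002]
shift/50: [-0.02  0.01 -0.01]
30.000945556821534 [-0.97651312  0.57794479 -0.59680717]
```

The moment jumped to -0.6 N m, so this is the stop. I'm releasing and lifting to check.

step_arm([
  [-1,0,0,0,0,0,-0.2],
  [-1,0,0,0,0,0,0],
  [1,0,0,0,0,0,0],
  [1,0,0,0,0,0,0],
  [1,0,0,0,0,0,0],
  [1,0,0,0,0,0,0],
  [1,0,0,-0.5,0,0,0],
  [1,0,0,-0.7,0,0,0],
  [1,0,0,-0.8,0,0,0],
  [1,-0.6,-0.6,-0.7,0,0,0],
  [1,0,-0.6,0,0,0,0],
  [1,0,0,0,0,0,0],
])

```text
t: 10.48
ee_pos: [591.2, -61.9, 222.7]
orientation: [0.337, 3.123, -0.0]
ft_force: [0.1, -0.5, 1.7]
width: 87.8
grasp_force: 0.0
```

Run:
```python
from h import *
im=wrist(); save(im,'w4')
go([566.5,-110,78])
```

```text
t 10.525 p [591.  -60.9 222.3] yaw_y 1.356 q6 -1.479 w 87.6 f [ 0.4  0.1 -0.2] tilt [-0.0003  0.0003]
shift/50: [ 0.27 -1.06  2.89]
```

View pics/w4.png

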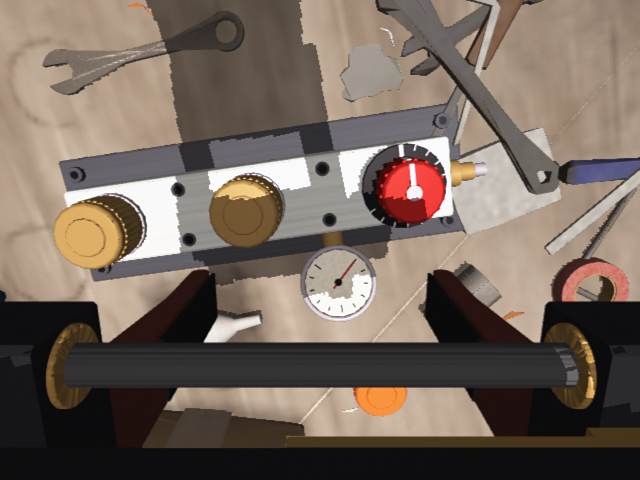

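The white line at (410,163) lines up with the mark at (402,150), so the knob is at zero. Next is the cap, approached across the bar.

step_arm([
  [1,0.27,-0.5,0,0,0,0],
  [1,0,-0.56,0,0,0,0],
  [1,0,0,0,0,0,1],
  [1,0,0,0,0,0,1],
  [1,0,0,0,0,0,1],
  [1,0,0,0,0,0,1],
  [1,0,0,0,0,0,1],
  [1,0,0,0,0,0,1],
  [1,0,0,0,0,0,1],
  [1,0,0,0,0,0,1],
  [1,0,0,0,0,0,1],
  [1,0,0,0,0,0,1],
  [1,0,0,0,0,0,1],
  [1,0,0,0,0,0,0.5],
  [1,0,0,0,0,0,0],
])

```text
t: 12.4
ee_pos: [566.8, -108.4, 221.8]
orientation: [-2.243, -2.198, 0.001]
ft_force: [0.4, 0.4, -0.8]
width: 88.2
grasp_force: 0.0
```

```bash
python3 -c "
from h import *
go([566.5,-110,78])"
```

```text
t 12.4 p [ 566.8 -108.4  221.8] yaw_y -0.02 q6 -0.189 w 88.2 f [ 0.4  0.4 -0.8] tilt [-0.0012  0.0005]
shift/50: [-0.03 -0.    2.88]
```

step_arm([
  [1,-0.03,0,0.7,0,0,0],
  [1,0,0,0.7,0,0,0],
  [1,0,0,0.7,0,0,0],
  [1,0,0,0.4,0,0,0],
  [1,0,0,0.25,0,0,0],
  [1,0,0,0.13,0,0,0],
  [1,0,0,0,0,0,0],
  [-1,0,0,0,0,0,0],
  [-1,0,0,0,0,0,0],
  [-1,0,0,0,0,0,0],
  [-1,0,0,0,0,0,0],
  [-1,0,0,0,0,0,0],
])

```text
t: 13.9
ee_pos: [567.4, -111.2, 78.6]
orientation: [2.245, 2.196, 0.001]
ft_force: [1.2, -1.3, -0.6]
width: 47.1
grasp_force: 30.0
```

```bash
python3 -c "
from h import *
go([566.5,-110,78]); o=get_obs(); print(o['grasp_force'],o['moment'])"
```

```text
t 13.9 p [ 567.4 -111.2   78.6] yaw_y -0.022 q6 -0.192 w 47.1 f [ 1.2 -1.3 -0.6] tilt [ 0.0011 -0.0004]
shift/50: [ 0.02 -0.02  0.01]
30.000080199097283 [-0.26157489 -0.12262896 -0.03670409]
```

step_arm([
  [-1,0,0,0,0,0,-0.5],
  [-1,0,0,0,0,0,-0.5],
  [-1,0,0,0,0,0,-0.5],
  [-1,0,0,0,0,0,0],
])

```text
t: 14.4
ee_pos: [567.3, -110.8, 78.5]
orientation: [2.042, 2.388, 0.001]
ft_force: [1.7, 2.1, 1.1]
width: 47.1
grasp_force: 30.0
```

```bash
python3 -c "
from h import *
go([566.5,-110,78]); o=get_obs(); print(o['grasp_force'],o['moment'])"
```

```text
t 14.4 p [ 567.3 -110.8   78.5] yaw_y 0.156 q6 -0.371 w 47.1 f [1.7 2.1 1.1] tilt [0.0007 0.0006]
shift/50: [ 0.02 -0.01  0.01]
29.999676211773476 [ 0.2267625  -0.21626543 -0.69298018]
```

Anticlockwise ran into a hard stop (-0.69 N m), so I'm trying clockwise.

step_arm([
  [-1,0,0,0,0,0,0.5],
  [-1,0,0,0,0,0,0.7],
  [-1,0,0,0,0,0,0.8],
  [-1,0,0,0,0,0,0.8],
  [-1,0,0,0,0,0,0.8],
  [-1,0,0,0,0,0,0],
])

```text
t: 15.15
ee_pos: [567.7, -110.9, 78.5]
orientation: [2.503, 1.897, 0.002]
ft_force: [2.9, 1.1, -1.0]
width: 47.3
grasp_force: 30.0
```

```bash
python3 -c "
from h import *
go([566.5,-110,78]); o=get_obs(); print(o['grasp_force'],o['moment'])"
```

```text
t 15.15 p [ 567.7 -110.9   78.5] yaw_y -0.273 q6 0.06 w 47.3 f [ 2.9  1.1 -1. ] tilt [ 0.0014 -0.0003]
shift/50: [ 0.01 -0.03  0.01]
29.999977955671397 [ 0.25571171 -0.47160351  0.00096171]
```

step_arm([
  [-1,0,0,0,0,0,0.8],
  [-1,0,0,0,0,0,0.8],
  [-1,0,0,0,0,0,0.8],
  [-1,0,0,0,0,0,0.8],
  [-1,0,0,0,0,0,0.8],
  [-1,0,0,0,0,0,0.8],
  [-1,0,0,0,0,0,0.8],
  [-1,0,0,0,0,0,0.8],
  [-1,0,0,0,0,0,0.8],
  [-1,0,0,0,0,0,0.8],
  [-1,0,0,0,0,0,0.2],
  [-1,0,0,0,0,0,0],
])

```text
t: 16.65
ee_pos: [568.2, -111.1, 78.7]
orientation: [3.102, 0.492, 0.004]
ft_force: [5.3, 1.8, -1.5]
width: 47.2
grasp_force: 30.0
```

```bash
python3 -c "
from h import *
go([566.5,-110,78]); o=get_obs(); print(o['grasp_force'],o['moment'])"
```

```text
t 16.65 p [ 568.2 -111.1   78.7] yaw_y -1.256 q6 1.042 w 47.2 f [ 5.3  1.8 -1.5] tilt [ 0.0026 -0.0005]
shift/50: [-0.03 -0.03  0.01]
29.999669549071086 [ 0.17599176 -0.75875476  0.05851038]
```

step_arm([
  [-1,0,0,-0.1,0,0,0],
  [-1,0,0,0,0,0,0],
])

```text
t: 16.9
ee_pos: [568.2, -111.2, 83.9]
orientation: [3.102, 0.492, 0.004]
ft_force: [4.7, 0.2, 1.2]
width: 47.1
grasp_force: 30.0
```

It lifts freely, so I'm raising it.

step_arm([
  [-1,0,0,-0.2,0,0,0],
  [-1,0,0,-0.3,0,0,0],
  [-1,0,0,-0.3,0,0,0],
  [-1,0,0,-0.3,0,0,0],
  [-1,0,0,-0.2,0,0,0],
  [-1,0,0,0,0,0,0],
  [-1,0,0,0,0,0,0],
  [-1,0,0,0,0,0,0],
  [-1,0,0,0,0,0,0],
])

```text
t: 18.02
ee_pos: [566.7, -110.9, 147.9]
orientation: [-3.103, -0.489, 0.001]
ft_force: [-0.5, 0.3, -2.3]
width: 47.2
grasp_force: 30.0
```

Run:
```python
from h import *
go([566.5,-110,150]); s=vision.get_image('scene')
cv2.imwrite('pics/end.png',cv2.resize(s['pixels'][150:350,220:420],None,fx=3,fy=3,interpolation=cv2.INTER_CUBIC)[:,:,::-1])
```

```text
t 18.025 p [ 566.7 -110.9  147.9] yaw_y -1.258 q6 1.044 w 47.2 f [-0.5  0.3 -2.3] tilt [-0.0008  0.0001]
shift/50: [ 0.   -0.02 -0.04]
```

View pics/end.png

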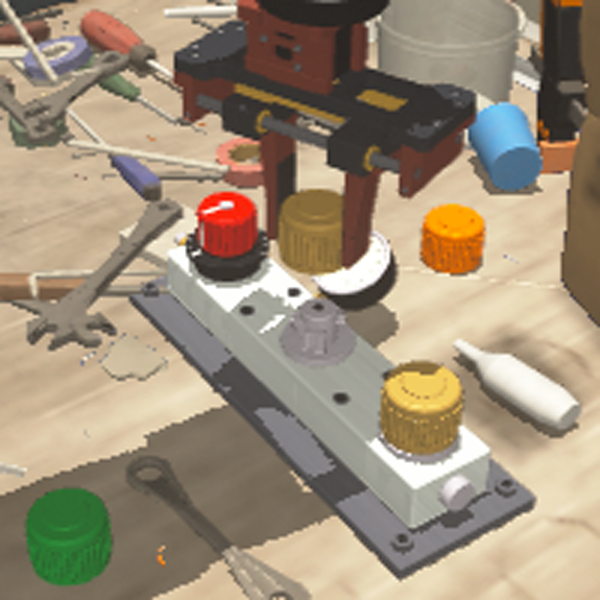

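The picture shows the brass cap held level at (315,230) above its bare outlet post at (318,330). The knob line points to the zero mark and the other cap is in place. I'm handing in.

```bash
python3 -c "
from h import *
print(ctrl.close_job())"
```

```text
the job is handed in; nothing more can be done
None
```

The job is handed in: the knob is at its zero stop, and the cap (right way was clockwise, so that outlet has the left-hand thread) is unscrewed and held level, mouth down, about 70 mm above its outlet; I don't have the judge's result.

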